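# Clear a gear housing and hold a bore probe in it

### The arm

A 6-joint arm with a two-finger parallel gripper is mounted at the origin on the work surface. World frame = base frame: x ahead of the robot, y to its left, z up, the work surface at z = 0. Lengths are in mm, angles in rad, forces in N, time in s.
With the tool pointing down it reaches from about 350 to 975 mm from the base axis. Payload 7.1 kg.
Tool frame: the origin (TCP) lies at the very end of the fingers, on their centre line; the grasp point (between the pads) lies 19 mm behind it; z points along the fingers, y is the line along which they close (so a half turn about z gives the same grasp; the last joint's range is limited). The gripper opens to 88 mm and grips with 3 to 60 N. Pads are 20 mm wide; open, the fingers measure 115 mm over their backs; the gripper's body (75 mm by 178 mm) begins 61 mm behind the grasp point.
Start: joints at [-1.351, 0.423, 1.63, -0, 1.089, -0.019], TCP at [147.855, -607.243, 222.675] pointing down, gripper open.
Joint ranges: [-3, 3], [-0.9, 2.11], [0.09, 2.58], [-1.31, 4.45], [0.11, 2.69], [-2.54, 2.54]. Speed limits (rad/s): [2.39, 2.39, 3.01, 3.14, 3.14, 3.14].

### API

Orientations are given as a rotation vector (axis times angle).
In Python, from workcell import get_obs, get_image, job, models gives the robot as it stands.
- The arm moves only by the tool jog_arm, never from a script. Its argument "increments" is one flat list of numbers, 7 for each row, row after row: the turn, a rotation vector about the tool's x, y, z in degrees, then the shift along the tool's x, y, z in mm, then the opening in per cent of the stroke, from 0 (shut) to 100 (fully open). A call has 1 to 12 rows; each row shifts and turns the commanded pose from where the row before left it, along the tool's axes as they then stand; what a row does not reach is not made up. A row lasts 1/8 s, in which the tool goes at most 62.5 mm and 10.7 degrees, less where a joint would pass 70% of its speed; a pose out of reach is approached as far as the arm can. A call is refused whole if a number of a shift passes 62.5 or a number of a turn 10.7, either way. A call with a gripper value outside its range is refused whole. The fingers move at their own pace and stop on an object; the grip force is fixed at half the most. Time passes only in rows, so rows that do not move let the fingers close. It gives the time, the measured TCP pose, the force, the opening and the grip force at its end, in the units of the state.
- get_obs(): the state, without advancing time (a new reading comes with each control period).
- get_image(name): name is "scene" or "top" or "wrist"; returns a dict with "pixels" (400x640x3 uint8, blue, green, red), "depth" (400x640 float32, mm along the optical axis (not along the pixel's ray), 0 where there is no reading), "fx", "fy", "cx", "cy" (pixels), "cam_to_world" (4x4, takes a point from camera to world coordinates); the wrist camera has in their place "tool_from_camera" (4x4, takes a point from camera to tool coordinates, whose origin is the TCP and whose axes are the flange's). Camera axes: x right, y up, looking along -z (the intrinsics and any distortion apply to the point x, -y, -z); pixel columns grow to the right and rows downward; lengths in mm; the calibration is good to about 2 mm. The wrist camera is an equidistant fisheye: a pixel r from the principal point sees the ray r / f radians off the axis. A picture is of the moment at which its call begins: read the wrist's pose just before it.
- job.close_job(): hands the job in; it is judged then, once.
Trained networks look in the newest picture that a camera, given by its name, has taken for a name from the list of things; names that differ only in an ending like _2 or _b are one class to them, and where a whole thing is asked for, a point or a joint stands for the part that bears it (a point fixed in the world has none). Each returns a list of dicts, best first, with "p" (0 to 1); they miss things now and then, are a little off and sometimes report something else, mostly with a low value. They report only what shows in the picture. A call takes as long as a camera call. They do not tell look-alikes from the thing itself.
- models.look_for(target, camera): "centre" ([x, y, z] in mm, in world coordinates, good to about 4 mm: the middle of the surface that is visible of it).
- models.regions_of(target, camera): "region" (400x640 bool, what is visible of it).
The state is a dict: "t": time; "qpos": joint angles; "qvel": joint speeds; "joint_torque": joint torques, N m; "ee_pos": TCP position; "orientation": TCP orientation; "ft_force": force on the tool from outside, world axes, zero at the start; "moment": the same for the moment, N m; "width": finger opening in mm; "grasp_force": force on a finger pad.
Only numpy, scipy, OpenCV 4.12 (cv2) and the standard library are available. Lean on these libraries where they do the work, as an engineer would, in place of code of your own. Each camera call takes 0.05 s, during which the arm holds its last target. There are 200 camera calls.

### The job

Pull the worn spindle up out of the gear housing and stand it foot-down in the hole of the wooden holder, seated on its gear collar and let go. Then take the bore probe (the one with the tall cylindrical handle) out of the gauge rack and lower it through the housing's bore, never touching the housing with it, until its tip sticks out about 15 mm below the bore. Finish while holding it there, upright, still and centred in the bore, and leave everything else alone.

Things in the scene. Friction and masses are not known exactly. Their poses are not given: they have to be found in the camera images.
- housing: Aluminium gear housing block (70 x 96 mm, z 45 to 100 mm) fixed on a steel bridge: a base plate 100 x 100 x 8 mm on the bench and two legs at y = +-41 mm, so the through bore is open below. Bore vertical, diameter 26 mm, through the block's middle. Origin: middle of the base plate's underside, on the bench, on the bore axis. Fixed; stands anywhere on the bench, turned about z.
- bore_top (a point): Centre of the bore's upper mouth, 100 mm above the bench.
- bore_bottom (a point): Centre of the bore's lower edge, 45 mm above the bench (37 mm above the base plate).
- holder: Narrow spindle holder, fixed: wooden block 60 x 60 mm, 90 mm high overall, on a dark steel foot 100 x 90 x 12 mm, with one vertical hole of diameter 24 mm, 72 mm deep, in the middle of its top. Origin on the bench, on the hole's axis.
- holder_hole (a point): Centre of the holder hole's mouth, 90 mm above the bench.
- rack: Grey gauge rack, fixed: plate 60 x 160 x 12 mm with its top 125 mm above the bench, on two end legs; two through holes of diameter 24 mm, 40 mm either side of the middle along its y axis. Probe and plug gauge hang in them, in either order. Origin on the bench under the middle.
- spindle: Worn steel spindle, about 0.2 to 0.45 kg, axis z. Origin: centre of the underside of its gear collar. Below: shaft of diameter 16 mm, 60 mm long. Collar: diameter 42 mm, 10 mm thick. Above the collar: shaft of diameter 20 mm, from 10 to 60 mm above the origin, the place to grip. At the start it stands upright in the housing's bore, collar resting on the housing's top.
- probe: Bore probe, about 0.15 to 0.3 kg, axis z. Origin: centre of the underside of its handle (shoulder). Handle: black cylinder of diameter 34 mm, 60 mm tall, above the origin. Rod: steel, diameter 12 mm, 110 mm long, below the origin. Hangs upright in one rack hole, shoulder on the plate; lifts straight out.
- probe_tip (a point): End of the probe's rod, on its axis, 110 mm below the shoulder.
- probe_neck (a point): Point on the rod's axis, 40 mm below the shoulder (70 mm above the tip).
- plug_gauge: Bystander in the other rack hole: plug gauge with a flat mushroom knob of diameter 46 mm, top 40 mm above the plate. Origin: underside of its collar, on the rack plate. Leave it.
- grease_tin: Bystander: white grease tin, diameter 66 mm, 70 mm tall, origin at its underside.
- screwdriver: Bystander: screwdriver lying on the bench; origin near its middle, at its underside.
- grinder_body: Bystander: opened hand grinder lying on the bench, about 310 mm long along its x axis and 75 mm high; origin 95 mm behind its metal nose (+x end), at its underside.
There are look-alikes about, which are no part of the job. Leave any blue look-alike of the spindle alone.

How it is judged (in metres and radians):
On the way, in this order (a step that is already met when the one before it is completed fails the run):
1. the spindle stands in the holder, seated on its collar and let go (horizontal distance between spindle and holder_hole below 0.007 m and z of spindle in the frame of holder between 0.085 and 0.095 m and angle between spindle's own z axis and vertical below 0.1 rad and contact force between the fingers and spindle below 0.2 N), for 0.2 s.
2. the probe is lifted clear out of the rack, its tip higher than the housing (height (world z) of probe_tip above 0.135 m and contact force between the fingers and probe above 0.5 N), for 0.1 s.
At the end, for the whole second after the job is handed in: Spindle upright in the holder hole, collar seated within 5 mm, let go. Probe held by the fingers, still, upright within 0.1 rad, its tip 6 to 25 mm below the bore, its axis within 4 mm of the bore axis at both ends of the bore, not touching the housing (all of step 1 and horizontal distance between probe_tip and bore_bottom below 0.004 m and horizontal distance between probe_neck and bore_top below 0.004 m and angle between probe's own z axis and vertical below 0.1 rad and z of probe_tip in the frame of bore_bottom between -0.025 and -0.006 m and linear speed of probe below 0.01 m/s and contact force between the fingers and probe above 0.5 N and contact force between probe and housing below 0.1 N); the arm keeps its last pose, push and grip.
It fails at once if the probe touches the housing (contact force between probe and housing above 0.3 N).
It fails at once if a bystander is disturbed (distance of any of plug_gauge, grease_tin, screwdriver, grinder_body from where it was at the start of the episode above 0.02 m).
It also fails if it takes over 72 s, if anything falls off the work surface, if the arm or the gripper's body presses on something with over 40 N, if the wrist force passes 120 N, or if a joint passes its speed limit or range.

## Working session

There is one attempt and no reset: what is moved stays moved. The work goes in short steps, Python scripts to look and compute and a tool call to move; the robot and the scene stay as the last step left them, time stands still between calls to the robot, and variables do not carry over. Pictures are saved under pics/ and viewed, at most 10 in all, crops included, and the job is handed in when it is done.

Besides the shell and the picture viewer there is one more tool, called after "Emit:" by a JSON object that holds its "op" and its "data", one argument or row to a line. jog_arm: Moves the arm, as the interface text tells. Its arguments: {"type":"object","properties":{"increments":{"type":"array"}},"required":["increments"]}

```bash
mkdir -p pics; ls
cat > h.py <<'E'
import numpy as np, cv2
from workcell import get_obs, get_image, job, models
from scipy.spatial.transform import Rotation as R
def cloud(im):
    h,w=im['depth'].shape; u,v=np.meshgrid(np.arange(w),np.arange(h)); d=im['depth']
    x=(u-im['cx'])/im['fx']*d; y=-(v-im['cy'])/im['fy']*d
    P=np.stack([x,y,-d,np.ones_like(d)],-1)@np.array(im['cam_to_world']).T
    P=P[...,:3].copy(); P[d<=0]=np.nan
    return P
E
python3 - <<'E'
from h import *
o=get_obs(); print({k:np.round(v,3) for k,v in o.items()})
for c in ['scene','top']:
    im=get_image(c); cv2.imwrite(f'pics/{c}0.png',im['pixels']); np.savez(f'{c}.npz',**im)
    print(c,im['fx'],im['cx'],im['cy'],np.round(im['cam_to_world'],3).tolist(), [k for k in im])
    for n in ['housing','holder','rack','spindle','probe','plug_gauge','grease_tin','screwdriver','grinder_body']:
        print(n,[(np.round(r['centre']).tolist(),round(r['p'],2)) for r in models.look_for(n,c)])
E
```

```text
pics
{'t': np.float64(0.0), 'qpos': array([-1.351,  0.424,  1.631,  0.   ,  1.089, -0.019]), 'qvel': array([-0.001,  0.001,  0.   ,  0.001,  0.001, -0.   ]), 'joint_torque': array([-1.0000e-03, -5.4461e+01, -2.7367e+01,  6.5000e-02,  2.3000e-02,
       -0.0000e+00]), 'ee_pos': array([ 147.742, -606.726,  221.921]), 'orientation': array([-3.118, -0.374,  0.   ]), 'ft_force': array([-0.841,  0.181,  0.495]), 'moment': array([0.014, 0.013, 0.007]), 'grasp_force': np.float64(0.0), 'width': np.float64(87.902)}
scene 366.723856522162 322.5791603468782 202.53488814753342 [[-0.506, -0.715, 0.483, 1050.756], [0.862, -0.412, 0.295, 223.462], [-0.012, 0.565, 0.825, 889.47], [0.0, 0.0, 0.0, 1.0]] ['pixels', 'depth', 'fx', 'fy', 'cx', 'cy', 'cam_to_world']
housing [([585.0, 279.0, 85.0], 0.63)]
holder [([596.0, -3.0, 53.0], 0.57), ([516.0, -261.0, 6.0], 0.26)]
rack [([520.0, -266.0, 8.0], 0.85)]
spindle [([550.0, 397.0, 71.0], 0.73), ([529.0, -294.0, 160.0], 0.65), ([443.0, 292.0, 66.0], 0.6), ([566.0, 285.0, 111.0], 0.54), ([599.0, -4.0, 52.0], 0.35)]
probe [([525.0, -298.0, 160.0], 0.74)]
plug_
[... 345 characters left out ...]
32.506], [0.008, 0.161, 0.987, 1126.435], [0.0, 0.0, 0.0, 1.0]] ['pixels', 'depth', 'fx', 'fy', 'cx', 'cy', 'cam_to_world']
housing [([540.0, 264.0, 101.0], 0.74)]
holder [([572.0, -8.0, 19.0], 0.56)]
rack [([504.0, -256.0, 128.0], 0.87), ([571.0, -17.0, 16.0], 0.23), ([749.0, 121.0, 69.0], 0.2)]
spindle [([543.0, 395.0, 72.0], 0.71), ([556.0, 281.0, 109.0], 0.65), ([438.0, 283.0, 72.0], 0.52)]
probe [([516.0, -294.0, 188.0], 0.47)]
plug_gauge [([488.0, -230.0, 168.0], 0.86), ([557.0, 278.0, 106.0], 0.5)]
grease_tin [([752.0, 120.0, 70.0], 0.9), ([806.0, -188.0, 23.0], 0.45)]
screwdriver [([808.0, -186.0, 25.0], 0.62), ([570.0, -9.0, 19.0], 0.24)]
grinder_body [([510.0, -485.0, 60.0], 0.63)]
```

View pics/scene0.png

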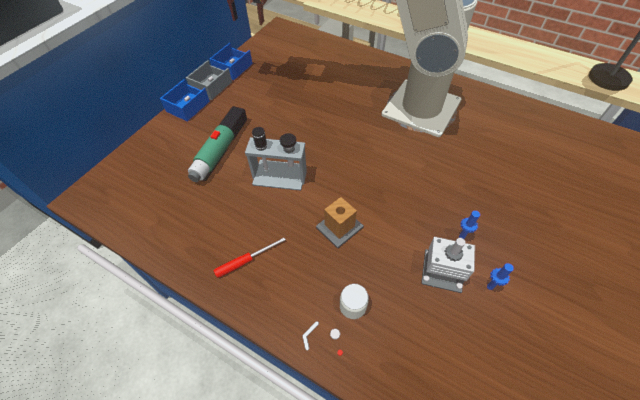

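View pics/top0.png

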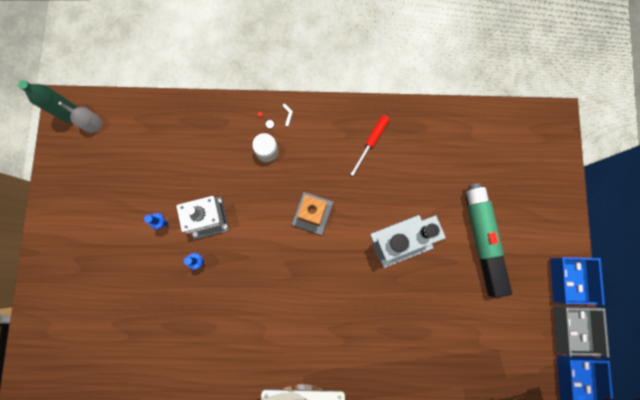

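The scene picture shows the grey spindle in the housing at (455,250), two blue decoys at (470,225) and (500,277), the holder at (340,215) and the rack at (277,160). In the rack, the tall handle (probe) is at (260,138) and the mushroom plug at (288,143). The top view agrees: housing (200,213), holder (312,210), plug (399,243), probe (430,231).

```bash
cat > m.py <<'E'
from h import *
from scipy.optimize import least_squares
C={}
for c in ['scene','top']:
    im=dict(np.load(f'{c}.npz')); C[c]=cloud(im)
def near(P,xy,r,z0,z1):
    Q=P.reshape(-1,3); Q=Q[np.isfinite(Q).all(1)]
    return Q[(np.hypot(Q[:,0]-xy[0],Q[:,1]-xy[1])<r)&(Q[:,2]>z0)&(Q[:,2]<z1)]
def circ(Q,r,g):
    return least_squares(lambda p:np.hypot(Q[:,0]-p[0],Q[:,1]-p[1])-r,g,loss='soft_l1',f_scale=1.5)
for c,P in C.items():
    for n,g,r,z0,z1 in [('spindle',(556,282),10,115,155),('probe',(517,-295),17,132,180)]:
        Q=near(P,g,r+15,z0,z1)
        if len(Q)>8:
            s=circ(Q,r,g); print(c,n,len(Q),np.round(s.x,1),'rms',round(np.sqrt(np.mean(s.fun**2)),2))
        T=near(P,g,r+10,z1,z1+12); print('   top',len(T),np.round(T.mean(0),1) if len(T) else '')
    for n,g,r,z0,z1 in [('housing top',(552,277),75,96,104),('holder top',(570,-8),50,86,94),('rack top',(504,-258),105,121,129),('holder foot',(570,-8),75,9,15),('base',(552,277),80,5,11),('plug',(488,-228),30,155,175)]:
        Q=near(P,g,r,z0,z1)
        if len(Q)>8:
            b=cv2.minAreaRect(Q[:,:2].astype(np.float32)); print(c,n,len(Q),np.round(b[0],1),np.round(b[1],1),round(b[2],1),'z',round(np.median(Q[:,2]),1))
E
python3 m.py
```

```text
scene spindle 88 [559.9 283.1] rms 0.77
   top 62 [561.9 282.8 159.6]
scene probe 153 [ 522.9 -300. ] rms 0.97
   top 100 [ 525.8 -297.5  185.1]
scene housing top 833 [561. 283.] [71.5 96.4] 16.1 z 100.2
scene holder top 421 [580.1 -11.3] [61.7 61.1] 73.1 z 90.4
scene rack top 682 [ 508.4 -262.5] [ 64.6 160.9] 22.5 z 125.5
scene holder foot 386 [580.7 -10.5] [ 90.6 100. ] 71.5 z 12.2
scene base 428 [584.9 277.3] [134.2  84.6] 75.0 z 8.0
scene plug 193 [ 493.3 -226.2] [45.6 44. ] 37.2 z 165.1
top spindle 40 [558.1 284.2] rms 0.45
   top 55 [557.5 283.3 159.2]
top probe 75 [ 521.4 -299. ] rms 0.5
   top 158 [ 520.9 -298.   183.9]
top housing top 761 [558.1 283.5] [70.8 96.6] 15.7 z 99.3
top holder top 426 [578.  -10.2] [59.9 59.7] 72.6 z 89.1
top rack top 940 [ 505.9 -261.8] [ 60.  160.3] 22.5 z 124.3
top holder foot 432 [577.3 -10. ] [89.8 99.4] 72.8 z 11.3
top base 235 [557.9 281.6] [ 99.4 103.8] 16.2 z 7.3
top plug 291 [ 490.5 -224.7] [43.3 44.5] 0.9 z 163.8
```

Emit:
{"op": "jog_arm", "data": {
  "increments": [0,0,-5.73,62.4,-3.1,0,100,0,0,-5.73,62.4,-3.1,0,100,0,0,-5.73,62.4,-3.1,0,100,0,0,0,0,0,0,100]
}}

```text
t: 1.5
ee_pos: [324.2, -534.5, 222.7]
orientation: [-3.026, -0.845, -0.001]
ft_force: [-0.3, 0.8, 0.7]
width: 87.9
grasp_force: 0.0
```

Emit:
{"op": "jog_arm", "data": {
  "increments": [0,0,-5.7,62.4,-3.1,0,100,0,0,-5.7,62.4,-3.1,0,100,0,0,-5.7,62.4,-3.1,0,100,0,0,-5.7,62.4,-3.1,0,100,0,0,-5.7,62.4,-3.1,0,100,0,0,-5.7,62.4,-3.1,0,100,0,0,-5.7,62.4,-3.1,0,100,0,0,-5.7,62.4,-3.1,0,100,0,0,-5.7,62.4,-3.1,0,100,0,0,-5.7,62.4,-3.1,0,100,0,0,0,0,0,0,100]
}}

```text
t: 2.88
ee_pos: [626.4, -17.8, 222.7]
orientation: [-2.258, -2.184, -0.0]
ft_force: [0.9, -0.4, 0.4]
width: 87.7
grasp_force: 0.0
```

Emit:
{"op": "jog_arm", "data": {
  "increments": [0,0,-5.7,62.4,-3.1,0,100,0,0,-5.7,62.4,-3.1,0,100,0,0,-5.7,62.4,-3.1,0,100,0,0,-5.7,40,-3.1,0,100,0,0,0,0,0,0,100]
}}

```text
t: 3.5
ee_pos: [591.7, 203.4, 222.6]
orientation: [1.785, 2.585, -0.0]
ft_force: [0.0, -0.0, -0.5]
width: 87.9
grasp_force: 0.0
```

```bash
cat >> h.py <<'E'
def tool():
    o=get_obs(); T=np.eye(4); T[:3,:3]=R.from_rotvec(o['orientation']).as_matrix(); T[:3,3]=o['ee_pos']; return T
def wcloud():
    T=tool(); im=get_image('wrist'); h,w=im['depth'].shape
    u,v=np.meshgrid(np.arange(w),np.arange(h)); a=(u-im['cx'])/im['fx']; b=(v-im['cy'])/im['fy']
    th=np.hypot(a,b); k=np.tan(np.minimum(th,1.4))/np.maximum(th,1e-9); d=im['depth']
    P=np.stack([a*k*d,-b*k*d,-d,np.ones_like(d)],-1)@(T@np.array(im['tool_from_camera'])).T
    P=P[...,:3].copy(); P[(d<=0)|(th>1.35)]=np.nan
    return im,P,T
def to_tool(T,p): return np.round(T[:3,:3].T@(np.array(p)-T[:3,3]),1)
def near(P,xy,r,z0,z1):
    Q=P.reshape(-1,3); Q=Q[np.isfinite(Q).all(1)]
    return Q[(np.hypot(Q[:,0]-xy[0],Q[:,1]-xy[1])<r)&(Q[:,2]>z0)&(Q[:,2]<z1)]
def circ(Q,r,g):
    from scipy.optimize import least_squares
    s=least_squares(lambda p:np.hypot(Q[:,0]-p[0],Q[:,1]-p[1])-r,g,loss='soft_l1',f_scale=1.5)
    return np.round(s.x,1),len(Q),round(float(np.sqrt(np.mean(s.fun**2))),2)
def rect(Q):
    b=cv2.minAreaRect(Q[:,:2].astype(np.float32)); return np.round(b[0],1),np.round(b[1],1),round(b[2],1),len(Q),round(float(np.median(Q[:,2])),1)
E
python3 - <<'E'
from h import *
im,P,T=wcloud(); cv2.imwrite('pics/w1.png',im['pixels'])
print(im['fx'],np.round(im['tool_from_camera'],2).tolist())
g=(559.5,283.3)
print('spindle',circ(near(P,g,22,116,155),10,g)); Q=near(P,g,18,156,165); print('top',Q.mean(0),len(Q))
print('housing',rect(near(P,g,75,96,104)))
print('tool vec to spindle grip TCP', to_tool(T,[559.5,283.3,119]))
E
```

```text
309.70691628693146 [[-0.0, 0.96, 0.28, 77.26], [1.0, 0.0, 0.0, 1.07], [0.0, 0.28, -0.96, -162.51], [0.0, 0.0, 0.0, 1.0]]
spindle (array([559.5, 283.3]), 0, nan)
top [560.2811945  283.23400701 160.32697148] 566
housing (array([560.1, 283.1]), array([70.7, 97.1]), 16.0, 6242, 100.5)
tool vec to spindle grip TCP [ 86.2  -1.8 103.6]
  return _methods._mean(a, axis=axis, dtype=dtype,
  ret = ret.dtype.type(ret / rcount)
```

View pics/w1.png

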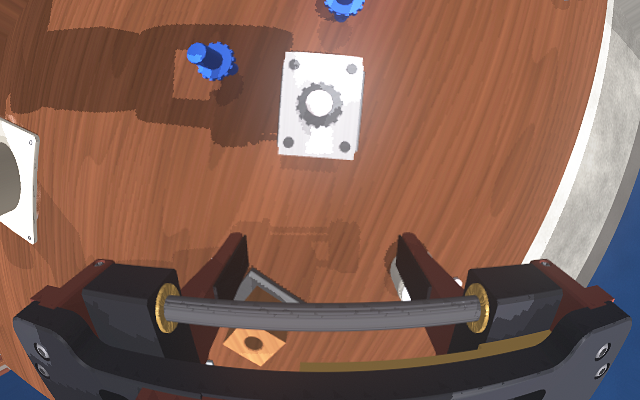

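The wrist picture shows the housing with the spindle at (320,103) between the open fingers' line, clear of the blue decoys at (210,60) and (343,5). Its measurements agree with the other cameras.

Emit:
{"op": "jog_arm", "data": {
  "increments": [0,0,0,43,-0.7,0,100,0,0,0,43,-0.7,0,100,0,0,0,0,0,0,100,0,0,0,0,0,51,100,0,0,0,0,0,52,100,0,0,0,0,0,0,100,0,0,0,0,0,0,0,0,0,0,0,0,0,0,0,0,0,0,0,0,0,0,0,0,0,0,0,0]
}}

```text
t: 4.8
ee_pos: [560.8, 283.1, 120.7]
orientation: [1.786, 2.583, 0.002]
ft_force: [0.2, 0.1, 0.1]
width: 50.9
grasp_force: 0.0
```

Emit:
{"op": "jog_arm", "data": {
  "increments": [0,0,0,0,0,0,0,0,0,0,0,0,0,0,0,0,0,0,0,0,0,0,0,0,0,0,0,0,0,0,0,0,0,0,0,0,0,0,0,0,0,0,0,0,0,0,0,0,0]
}}

```text
t: 5.68
ee_pos: [560.2, 282.8, 119.5]
orientation: [-1.787, -2.584, 0.001]
ft_force: [-1.2, -0.6, 0.6]
width: 19.7
grasp_force: 30.0
```

Emit:
{"op": "jog_arm", "data": {
  "increments": [0,0,0,0,0,-10,0,0,0,0,0,0,-25,0,0,0,0,0,0,-35,0,0,0,0,0,0,-30,0,0,0,0,0,0,0,0,0,0,4.65,-49,-10,0,0,0,0,4.65,-49,-10,0,0,0,0,4.65,-49,-10,0,0,0,0,4.65,-49,-10,0,0,0,0,4.65,-49,-10,0,0,0,0,0,0,0,0,0]
}}

```text
t: 7.05
ee_pos: [558.3, 31.6, 218.2]
orientation: [-2.275, -2.165, 0.004]
ft_force: [0.4, 0.7, -2.3]
width: 19.5
grasp_force: 30.0
```

Run:
```python
from h import *
im,P,T=wcloud(); cv2.imwrite('pics/w2.png',im['pixels'])
tc=T[:3,3]; print(tc)
for z in range(-90,20,10):
    Q=near(P,tc[:2],26,tc[2]+z,tc[2]+z+10)
    if len(Q): q=(Q-tc)@T[:3,:3]; print(z,len(Q),np.round(q.min(0),1),np.round(q.max(0),1))
Q=near(P,tc[:2],14,tc[2]-75,tc[2]-25); 
if len(Q)>10:
    q=(Q-tc)@T[:3,:3]; print('lower shaft tool xy',circ(q,8,(0,0)))
print('holder',rect(near(P,(579,-10.6),50,86,94)))
print('vec',to_tool(T,(579.2,-10.6,111)))
```

```text
[558.287747    31.60630969 218.22209523]
-80 44 [ 1.8 -6.5 70.1] [ 8.8  8.  77.1]
-70 48 [ 3.  -5.5 60.4] [ 8.8  7.8 69.8]
-60 19 [ 5.6 -4.5 54.5] [ 9.   6.8 59.9]
-20 388 [  4.6 -19.8  10. ] [21.9 20.9 19.5]
-10 992 [  0.6 -19.1   0. ] [21.5 18.2 10. ]
0 494 [  1.1 -18.  -10. ] [12.9 19.7  0. ]
10 569 [  1.7 -18.  -20. ] [ 13.1  19.5 -10. ]
lower shaft tool xy (array([0.3, 0.5]), 98, 0.31)
holder (array([581.5,  -8. ]), array([54. , 60.1]), 72.5, 1246, 90.4)
vec [-41.   23.2 107.2]
```

View pics/w2.png

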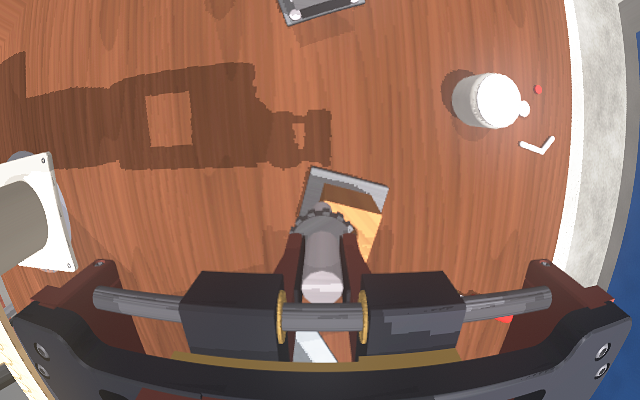

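The picture shows the spindle held upright between the fingers at (322,255), with the holder below it at (355,205). The shaft fit puts the spindle within 0.6 mm of the tool axis.

Emit:
{"op": "jog_arm", "data": {
  "increments": [0,0,0,-20.5,11.8,0,0,0,0,0,-20.5,11.8,0,0,0,0,0,0,0,0,0,0,0,0,0,0,20,0,0,0,0,0,0,20,0,0,0,0,0,0,0,0,0,0,0,0,0,0,0]
}}

```text
t: 7.98
ee_pos: [581.7, -7.1, 180.2]
orientation: [2.27, 2.171, 0.001]
ft_force: [0.4, 0.5, -3.1]
width: 19.7
grasp_force: 30.0
```

Run:
```python
from h import *
im,P,T=wcloud(); tc=T[:3,3]; print(tc, get_obs()['ee_pos'],get_obs()['qvel'].round(3))
Q=near(P,tc[:2],14,tc[2]-75,tc[2]-25); 
if len(Q)>10: print('lower shaft tool xy',circ((Q-tc)@T[:3,:3],8,(0,0)))
Q=near(P,(579.5,-10.6),50,86,94); print('holder',rect(Q), 'foot',rect(near(P,(579.5,-10.6),75,9,15)))
# scene/top check of spindle versus hole
for c in ['scene','top']:
    S=cloud(get_image(c)); print(c,'shaft',circ(near(S,tc[:2],16,108,155),8,tc[:2]),'holder',rect(near(S,(579.5,-10.6),50,86,94)))
print('vec',to_tool(T,(579.5,-10.6,110)))
```

```text
[581.7136941  -7.1108807 180.1593819] [581.96675762  -7.21774308 180.46945426] [-0.002 -0.008 -0.002 -0.001 -0.003 -0.003]
lower shaft tool xy (array([0.3, 0.5]), 97, 0.32)
holder (array([580.3, -11. ]), array([60.5, 60.9]), 72.8, 2648, 90.4) foot (array([580.1, -10.9]), array([ 89.9, 100.9]), 72.4, 2593, 12.4)
scene shaft (array([581.9,  -6.9]), 45, 0.73) holder (array([580.4, -11.2]), array([61.9, 60.7]), 71.9, 355, 90.2)
top shaft (array([581.7,  -7.1]), 0, nan) holder (array([581.2, -39.9]), array([ 8.9, 37.4]), 83.2, 21, 89.4)
vec [-3.6 -2.1 70.2]
  return _methods._mean(a, axis=axis, dtype=dtype,
  ret = ret.dtype.type(ret / rcount)
```

Emit:
{"op": "jog_arm", "data": {
  "increments": [0,0,0,-4.2,-1.9,0,0,0,0,0,0,0,0,0,0,0,0,0,0,0,0,0,0,0,0,0,15,0,0,0,0,0,0,20,0,0,0,0,0,0,20,0,0,0,0,0,0,10,0,0,0,0,0,0,0,0,0,0,0,0,0,0,0]
}}

```text
t: 9.25
ee_pos: [579.7, -11.7, 115.1]
orientation: [2.271, 2.171, 0.001]
ft_force: [0.5, 0.5, -1.8]
width: 19.9
grasp_force: 30.0
```

Emit:
{"op": "jog_arm", "data": {
  "increments": [0,0,0,0,0,3,0,0,0,0,0,0,2,0,0,0,0,0,0,0,0,0,0,0,0,0,0,0]
}}

```text
t: 9.75
ee_pos: [579.4, -11.7, 109.8]
orientation: [2.271, 2.171, 0.0]
ft_force: [0.4, 0.4, -2.9]
width: 19.4
grasp_force: 30.0
```

Nearly seated. Release, then rise.

Emit:
{"op": "jog_arm", "data": {
  "increments": [0,0,0,0,0,0,100,0,0,0,0,0,0,100,0,0,0,0,0,0,100,0,0,0,0,0,0,100,0,0,0,0,0,0,100,0,0,0,0,0,0,100,0,0,0,0,0,-20,100,0,0,0,0,0,-40,100,0,0,0,0,0,-52,100,0,0,0,0,0,0,100,0,0,0,0,0,0,100]
}}

```text
t: 11.12
ee_pos: [578.9, -11.7, 221.3]
orientation: [-2.271, -2.171, 0.0]
ft_force: [0.2, -0.5, -0.5]
width: 88.0
grasp_force: 0.0
```

Run:
```python
from h import *
T=tool();print(T[:3,3],get_obs()['width'])
g=(580,-11)
for c in ['scene']:
    im=get_image(c); S=cloud(im)
    print(c,'shaft',circ(near(S,g,20,104,145),10,g)); Q=near(S,g,18,145,165); print('top z',np.round(Q.mean(0),1),len(Q)); Q=near(S,g,23,93,104); print('collar z',np.percentile(Q[:,2],[50,90]))
im,P,T=wcloud(); Q=near(P,g,14,140,165); print('wrist top',Q.mean(0) if len(Q) else '')
# target yaw: tool y along rack x axis (22.5deg) i.e. report tool y heading
y=T[:3,1]; print('tool y heading',np.degrees(np.arctan2(y[1],y[0])), 'vec probe',to_tool(T,(522.2,-299.2,222)))
```

```text
[578.87267553 -11.65493472 221.28735691] 87.97186797473844
scene shaft (array([579.4, -11.3]), 75, 0.69)
top z [581.5 -10.6 150.1] 46
collar z [ 99.93219523 101.72149322]
wrist top [580.09178506  -9.66462606 149.56184061]
tool y heading -2.576054692721039 vec probe [-289.8  -43.3   -1.4]
```

Emit:
{"op": "jog_arm", "data": {
  "increments": [0,0,0,-58,-8.6,0,100,0,0,0,-58,-8.6,0,100,0,0,0,-58,-8.6,0,100,0,0,0,-58,-8.6,0,100,0,0,0,-57.8,-8.6,0,100,0,0,-8.4,0,0,0,100,0,0,-8.4,0,0,0,100,0,0,-8.3,0,0,0,100,0,0,0,0,0,0,100,0,0,0,0,0,0,100,0,0,0,0,0,0,100]
}}

```text
t: 12.6
ee_pos: [523.2, -299.1, 221.3]
orientation: [-1.746, -2.611, 0.0]
ft_force: [0.2, -1.1, 0.2]
width: 87.9
grasp_force: 0.0
```

Run:
```python
from h import *
im,P,T=wcloud(); cv2.imwrite('pics/w3.png',im['pixels']); y=T[:3,1]; print(T[:3,3],'heading',np.degrees(np.arctan2(y[1],y[0])))
g=(522.5,-299.2)
Q=near(P,g,25,180,190); print('top',len(Q), rect(Q) if len(Q)>5 else '')
print('rack',rect(near(P,(507,-262),105,121,129)))
im=get_image('top'); S=cloud(im); Q=near(S,g,30,178,190); print(len(Q))
print('vec',to_tool(T,(522.7,-299.3,136)))
```

```text
[ 523.24847163 -299.09147081  221.32123157] heading 22.442357660264936
top 1774 (array([ 523.8, -299.1]), array([33.5, 33.4]), 24.2, 1774, 185.3)
rack (array([ 508.1, -263.1]), array([ 60.5, 159.7]), 22.3, 7159, 125.5)
125
vec [-0.  -0.6 85.3]
```

View pics/w3.png

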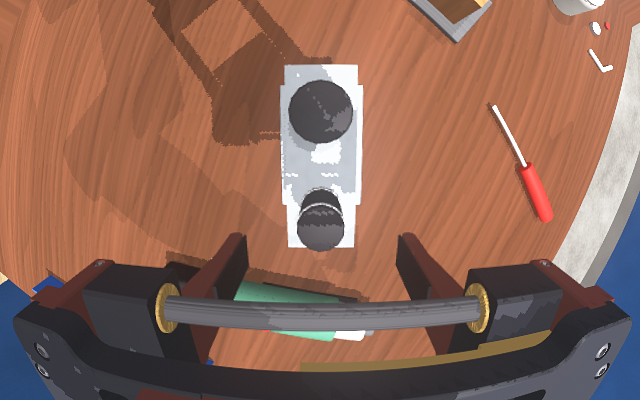

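The picture shows the probe's handle at (320,225) centred between the open fingers. The mushroom plug is at (320,110), clear of the closing line.

Emit:
{"op": "jog_arm", "data": {
  "increments": [0,0,0,0,0,30,100,0,0,0,0,0,35,100,0,0,0,0,0,20,100,0,0,0,0,0,0,100,0,0,0,0,0,0,0,0,0,0,0,0,0,0,0,0,0,0,0,0,0,0,0,0,0,0,0,0,0,0,0,0,0,0,0,0,0,0,0,0,0,0,0,0,0,0,0,0,0,0,0,0,0,0,0,0]
}}

```text
t: 14.2
ee_pos: [523.2, -299.3, 136.7]
orientation: [-1.745, -2.612, 0.0]
ft_force: [-1.0, -0.1, 0.7]
width: 33.9
grasp_force: 30.0
```

Emit:
{"op": "jog_arm", "data": {
  "increments": [0,0,0,0,0,-10,0,0,0,0,0,0,-30,0,0,0,0,0,0,-45,0,0,0,0,0,0,-45,0,0,0,0,0,0,-25,0,0,0,0,0,0,0,0,0,0,0,0,0,0,0]
}}

```text
t: 15.08
ee_pos: [522.7, -298.8, 290.4]
orientation: [-1.744, -2.611, 0.0]
ft_force: [-0.5, -0.6, -2.1]
width: 33.7
grasp_force: 30.0
```

Emit:
{"op": "jog_arm", "data": {
  "increments": [0,0,0,25,12.2,0,0,0,0,0,47.6,23.3,0,0,0,0,0,47.6,23.3,0,0,0,0,0,47.6,23.3,0,0,0,0,0,47.6,23.3,0,0,0,0,0,47.6,23.3,0,0,0,0,0,47.6,23.3,0,0,0,0,0,47.6,23.3,0,0,0,0,0,47.6,23.3,0,0,0,0,0,47.6,23.3,0,0,0,0,0,35,17.1,0,0,0,0,0,20,9.8,0,0]
}}

```text
t: 16.58
ee_pos: [557.5, 267.1, 289.7]
orientation: [-1.742, -2.612, 0.004]
ft_force: [-0.0, -0.8, -1.7]
width: 33.8
grasp_force: 30.0
```

Emit:
{"op": "jog_arm", "data": {
  "increments": [0,0,0,10,5,0,0,0,0,0,6,2.6,0,0,0,0,0,0,0,0,0,0,0,0,0,0,0,0,0,0,0,0,0,0,0]
}}

```text
t: 17.2
ee_pos: [559.4, 282.7, 291.9]
orientation: [1.746, 2.612, 0.0]
ft_force: [0.2, 0.6, -1.2]
width: 33.3
grasp_force: 30.0
```

```bash
cat > q.py <<'E'
from h import *
im,P,T=wcloud(); cv2.imwrite('pics/w4.png',im['pixels']); y=T[:3,1]; tc=T[:3,3]; print(tc,'heading',np.degrees(np.arctan2(y[1],y[0])),'tilt',T[:3,2].round(4))
g=(560,283.2); b=rect(near(P,g,80,96,104)); print('housing',b)
for z0,z1 in [(-60,-20),(-90,-60),(-120,-90)]:
    Q=near(P,tc[:2],14,tc[2]+z0,tc[2]+z1)
    if len(Q)>10: print('rod',z0,z1,circ((Q-tc)@T[:3,:3],6,(0,0)), np.round(((Q-tc)@T[:3,:3])[:,2].max(),1))
Q=near(P,tc[:2],22,tc[2]-15,tc[2]+35); print('handle',circ((Q-tc)@T[:3,:3],17,(0,0)))
S=cloud(get_image('scene'))
for z0,z1 in [(-60,-20),(-125,-60)]:
    print('scene rod',circ(near(S,tc[:2],14,tc[2]+z0,tc[2]+z1),6,tc[:2]))
print('scene housing',rect(near(S,g,75,96,104)))
print('vec to bore',to_tool(T,(g[0],g[1],151.7)))
E
python3 q.py
```

```text
[559.41615923 282.70955759 291.89270823] heading 22.476921861533476 tilt [ 2.e-04  0.e+00 -1.e+00]
housing (array([560. , 283.2]), array([71.2, 96.8]), 16.2, 3959, 100.5)
rod -60 -20 (array([-0.8,  0.9]), 120, 0.35) 59.8
rod -90 -60 (array([-0.8,  0.8]), 159, 0.33) 89.8
rod -120 -90 (array([-0.7,  0.8]), 120, 0.38) 119.7
handle (array([-0.7,  0.8]), 2342, 1.56)
scene rod (array([560.3, 282.7]), 67, 0.77)
scene rod (array([560.4, 282.7]), 96, 0.7)
scene housing (array([560.8, 282.7]), array([73.1, 96.7]), 16.3, 1032, 100.3)
vec to bore [  0.2   0.7 140.2]
```

Emit:
{"op": "jog_arm", "data": {
  "increments": [0,0,0,0.7,0,0,0,0,0,0,0,0,20,0,0,0,0,0,0,25,0,0,0,0,0,0,15,0,0,0,0,0,0,0,0,0,0,0,0,0,0,0,0,0,0,0,0,0,0]
}}

```text
t: 18.18
ee_pos: [559.6, 284.3, 232.7]
orientation: [1.744, 2.612, 0.002]
ft_force: [0.1, 0.2, -1.8]
width: 33.8
grasp_force: 30.0
```

```bash
python3 q.py
```

```text
[559.62001118 284.27980206 232.74282058] heading 22.520711296537037 tilt [ 1.6e-03  8.0e-04 -1.0e+00]
housing (array([560.1, 283.3]), array([70.8, 96.4]), 16.0, 4987, 100.5)
rod -60 -20 (array([-0.8,  0.8]), 124, 0.34) 60.0
rod -90 -60 (array([-0.8,  0.8]), 155, 0.32) 89.7
rod -120 -90 (array([-0.7,  0.7]), 114, 0.35) 119.8
handle (array([-0.7,  0.8]), 2332, 1.55)
scene rod (array([560.7, 284.2]), 50, 0.68)
scene rod (array([560.6, 284.1]), 81, 0.69)
scene housing (array([560.5, 283. ]), array([72.2, 96.6]), 15.9, 974, 100.2)
vec to bore [-1.2 -0.2 81. ]
```

View pics/w4.png

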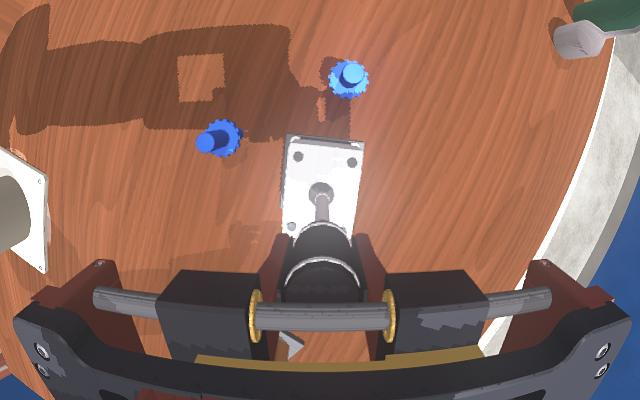

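The picture shows the rod's tip over the bore mouth at (321,195). The blue decoys are well away, and the fits put the rod within 1 mm of the bore axis.

Emit:
{"op": "jog_arm", "data": {
  "increments": [0,0,0,-0.5,-0.7,0,0,0,0,0,0,0,0,0,0,0,0,0,0,10,0,0,0,0,0,0,14,0,0,0,0,0,0,14,0,0,0,0,0,0,14,0,0,0,0,0,0,14,0,0,0,0,0,0,10,0,0,0,0,0,0,5,0,0,0,0,0,0,0,0,0,0,0,0,0,0,0,0,0,0,0,0,0,0]
}}

```text
t: 19.77
ee_pos: [558.9, 283.4, 151.2]
orientation: [1.745, 2.612, 0.001]
ft_force: [-0.0, -0.2, -1.8]
width: 33.5
grasp_force: 30.0
```

```bash
python3 q.py
python3 - <<'E'
from h import *
S=cloud(get_image('scene')); g=(580,-11)
print('spindle',circ(near(S,g,20,104,145),10,g)); print(get_obs()['qvel'].round(3), get_obs()['grasp_force'])
E
```

```text
[558.89623962 283.4407194  151.24737094] heading 22.52105838290969 tilt [ 9.e-04  4.e-04 -1.e+00]
housing (array([556. , 298.1]), array([70.7, 65.5]), 16.6, 6538, 100.5)
rod -60 -20 (array([ 7.3, -3.7]), 250, 4.49) 59.7
rod -90 -60 (array([-1.8, -1.4]), 180, 3.75) 89.9
rod -120 -90 (array([-7.2, -2.8]), 40, 2.5) 106.1
handle (array([-0.7,  0.8]), 2327, 1.55)
scene rod (array([559.4, 283.3]), 52, 3.85)
scene rod (array([553.1, 284.4]), 31, 3.8)
scene housing (array([560.8, 283. ]), array([72.4, 96.1]), 15.9, 746, 100.2)
vec to bore [-0.6  0.9 -0.5]
spindle (array([579.5, -11.3]), 74, 0.81)
[-0.     0.     0.001 -0.     0.001  0.002] 29.99971032142639
```

```bash
python3 -c "
from workcell import job; print(job.close_job())"
```

```text
the job is handed in; nothing more can be done
None
```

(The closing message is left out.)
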